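# Brake lever check on a jeweller's polishing spindle

### The job

Check the brake of the polishing spindle before it is used: with the outside of the fingers, push the yellow brake lever in towards the black grip bar until it comes up firm against its own stop, short of the bar, without forcing it, and keep it there for about two seconds. Then ease the lever slowly all the way back out under the fingers (do not let it fly back), and press the green button on the control box fully down with a fingertip to log the check, and let it go. Nothing is gripped or lifted: do not put a finger between lever and bar or touch the bar, do not press the red button, and leave the other things on the bench where they are.

Things in the scene. Friction and masses are not known exactly. Their poses are not given: they have to be found in the camera images.
- spindle: bench polishing spindle, screwed down: grey base plate (x -55 to 145, y -160 to 140, 16 mm thick), green motor, felt wheel, at most 126 mm high. Origin on the bench below the middle of the grip bar; +x points from the lever side over the bar to the motor (axis at x 88, top 113 mm), y along the bar, z up. Bar end posts at y -105 and +105. The lever is on the -x side, towards the robot
- grip_bar: fixed black rubber grip bar, 22 mm diameter, 194 mm long along y; origin at its middle, 110 mm above the bench. Must not be touched
- brake_lever (a joint): yellow lever: level blade 10 mm thick (black strip, not to be touched, on its inner face), 98 to 122 mm above the bench, 170 mm long from its upright pivot to a ball end. In rad: 0 = fully out, 0.42 = in on its firm stop, parallel to and 15 mm short of it; grows counter-clockwise from above. Pushing at lever_press takes about 4 N, 7 N near the stop, then it is rigid. Let go, it flies back
- lever_pivot (a point): the lever's upright pivot axis, at the lever's mid-height (110 mm above the bench); x, y, z axes as those of the spindle
- lever_press (a point): the point to push: on the lever's outer (robot-side) face, 115 mm along the blade from the pivot, at mid-height of the blade; moves with it. +x points into the lever (push direction), y along the blade towards the pivot, z up. At least 60 mm clear in front of it; below it only base plate or bench
- control_box: grey control box fixed to the bench, 90 (x) x 150 (y) x 50 mm high, origin at the centre of its underside; green button at y = +38 mm, red button at y = -38 mm, both at x = -5 mm. It may stand to the left or to the right of the spindle
- green_button (a joint): green push button, 30 mm diameter, on top of the control box, spring return; value in m, 0 = up, 0.006 = fully down, about 5 N when down; presses straight down
- green_button_top (a point): centre of the green button's top face
- red_button (a joint): red stop button, the same size; must not be pressed. Value in m, 0 = up
- ring_tray: loose dark wooden tray with brass rings, 100 x 130 x 22 mm, origin under its centre; leave alone
- ring_cone: loose steel ring cone, foot 52 mm diameter, 112 mm high, standing beside the spindle; origin under its foot; leave alone
- loupe: loose black loupe, 36 mm diameter, 24 mm high, with a steel tail to +x; origin under the black barrel; leave alone
- polish_jar: loose amber jar, 52 mm diameter, 65 mm high; origin under it; leave alone
- polish_bar: loose orange bar of polishing compound, 28 x 75 x 22 mm, lying behind the control box; origin under its centre; leave alone
- bur_block: loose wooden block with burs, 60 x 100 mm, 70 mm high with the burs; origin under its centre; leave alone
Mind the look-alikes: they are no part of the job. What is meant by the control_box is not purple or turquoise, and is the larger of those in its own colour.

How it is judged:
On the way, in this order (a step that is already met when the one before it is completed fails the run):
1. the lever is pushed in against its stop by the fingers (within 0.035 rad) and kept there for more than a second (value of joint brake_lever above 0.385 rad and contact force between brake_lever and the fingers above 2 N), for 1.2 s.
2. the lever is back out (value of joint brake_lever below 0.03 rad), for 0.2 s.
3. the green button is pressed down by the fingers, the lever being out (value of joint green_button above 0.0045 m and value of joint brake_lever below 0.03 rad and contact force between green_button and the fingers above 1 N), for 0.05 s.
At the end, for the whole second after the job is handed in: After the check the lever is fully out (within 0.03 rad), both buttons are up (within 2 mm), and the tray, cone, loupe, jar, orange polish bar and bur block are within 20 mm of where they started, cone and jar upright (value of joint brake_lever below 0.03 rad and value of joint each of green_button, red_button below 0.002 m and distance of each of ring_tray, ring_cone, loupe, polish_jar, polish_bar, bur_block from where it was at the start of the episode below 0.02 m and angle between each of ring_cone, polish_jar's own z axis and vertical below 0.15 rad); the robot touches nothing.
It fails at once if the grip bar or the lever's inner strip was touched (gripping the lever) (contact force between grip_bar and the fingers above 1.5 N or contact force between grip_bar and the arm above 1.5 N or contact force between brake_lever_c3 and the fingers above 1 N).
It fails at once if the lever was forced with more than 45 N (contact force between brake_lever and anything else above 45 N).
It fails at once if the lever was let fly back (faster than 3 rad/s) (velocity of joint brake_lever below -3 rad/s).
It fails at once if the red button was pressed (over 3 mm) (value of joint red_button above 0.003 m).
It fails at once if a bystander was shifted, lifted or carried more than 30 mm (distance of any of ring_tray, ring_cone, loupe, polish_jar, polish_bar, bur_block from where it was at the start of the episode above 0.03 m).
It also fails if it takes over 56 s, if anything falls off the work surface, if the arm or the gripper's body presses on something with over 40 N, if the wrist force passes 120 N, or if a joint passes its speed limit or range.

### The arm

A 7-joint arm with a two-finger parallel gripper is mounted at the origin on the work surface. World frame = base frame: x ahead of the robot, y to its left, z up, the work surface at z = 0. Lengths are in m, angles in rad, forces in N, time in s.
With the tool pointing down it reaches from about 0.425 to 0.925 m from the base axis. Payload 6.8 kg.
Tool frame: the origin (TCP) lies at the centre of the arm's flange, where the gripper is bolted on; the fingertips stand 173 mm ahead of it and the grasp point (between the pads) lies 155 mm ahead of it; x points along the fingers, y is the direction in which the jaws open and shut, and the axes are right-handed (so a half turn about x gives the same grasp; the last joint's range is limited). The gripper opens to 85 mm and grips with 20 to 120 N. Pads are 22 mm wide; open, the fingers measure 114 mm over their backs; the gripper's body (76 mm by 85 mm) begins 54 mm behind the grasp point. The pads swing forward as they close: fully open they stand 13 mm farther back than shut.
Start: joints at [-1.335, 0.477, 0.022, 1.555, -0.011, 1.109, -0.083], TCP at [0.228, 0.636, 0.405] pointing down, gripper open.
Joint ranges: [-2.96, 2.96], [-0.34, 2.1], [-1.41, 1.46], [0.24, 2.44], [-1.37, 4.51], [0.17, 1.92], [-2.96, 2.96]. Speed limits (rad/s): [2.39, 2.39, 3.14, 3.14, 3.14, 3.14, 3.14].

### API

Orientations are given as a rotation vector (axis times angle).
In Python, from rig import status, get_image, ctrl gives the robot as it stands. The module is installed in compiled form; this text tells all that it offers.
- The arm moves only by the shell command python3 -m pendant 'ROWS'. ROWS is a JSON object of lists of equal length, an entry for each row: "slide": the shift along the tool's x, y, z in cm, a list of three; "rotation": the turn, a rotation vector about the tool's x, y, z in rad, a list of three; "hand": the opening, from 0 (shut) to 1 (fully open). In form: {"slide": [[x, y, z], ...], "rotation": [[ax, ay, az], ...], "hand": [hand, ...]}. A call has 1 to 8 rows; each row shifts and turns the pose as measured when the row begins, along the tool's axes as they then stand; what a row does not reach is not made up. A row lasts 1/8 s, in which the tool goes at most 62.5 mm and 10.7 degrees, less where a joint would pass 70% of its speed; a pose out of reach is approached as far as the arm can. A call is refused whole if a number of a shift passes 6.25 or a number of a turn 0.188, either way. A call with a gripper value outside its range is refused whole. The fingers move at their own pace and stop on an object; the grip force is fixed at half the most. Time passes only in rows, so rows that do not move let the fingers close. It gives the time, the measured TCP pose, the force and the opening at its end, in the units of the state.
- status.read_state(): the state, without advancing time (a new reading comes with each control period).
- get_image(name): name is "scene" or "top"; returns a dict with "color" (420x560x3 uint8, red, green, blue), "depth" (420x560 float32, m along the optical axis (not along the pixel's ray), 0 where there is no reading), "fov_y" (degrees; the focal length in pixels is half the picture's height over the tangent of half this angle, whatever the lens; pixels are square), "cx", "cy" (the principal point, pixels), "dist" ([k1, k2, p1, p2, k3] as OpenCV has them; the pictures are not rectified), "T" (4x4, takes a point from camera to world coordinates). Camera axes: x right, y down, z forward; pixel columns grow to the right and rows downward; lengths in m; the calibration is good to about 2 mm. A picture is of the moment at which its call begins.
- ctrl.job_done(): hands the job in, once; it reports no verdict.
The state is a dict: "time_s": time; "q": joint angles; "qvel": joint speeds; "effort": joint torques, N m; "ee_pos": TCP position; "tcp_rot": TCP orientation; "contact_force": force on the tool from outside, world axes, zero at the start; "ft_torque": the same for the moment, N m; "grip_width": finger opening in m.
Only numpy, scipy, OpenCV 4.12 (cv2) and the standard library are available. Lean on these libraries where they do the work, as an engineer would, in place of code of your own. Each camera call takes 0.05 s, during which the arm holds its last target.

## Working session

There is one attempt and no reset: what is moved stays moved. The work goes in short steps, Python scripts to look and compute and a shell command to move; the robot and the scene stay as the last step left them, time stands still between calls to the robot, and variables do not carry over. Pictures are saved under pics/ and viewed, and the job is handed in when it is done.

```bash
mkdir -p pics; ls; python3 - <<'E'
from rig import status,get_image
import cv2,numpy as np
print(status.read_state())
for n in("scene","top"):
    d=get_image(n);cv2.imwrite(f"pics/{n}0.png",d["color"][:,:,::-1])
    np.savez(f"pics/{n}0.npz",**d)
    print(n,d["fov_y"],d["cx"],d["cy"],d["dist"],d["T"])
E
```

```text
pics
{'time_s': 0.0, 'q': array([-1.33510928,  0.4778042 ,  0.02235029,  1.55642787, -0.01150703,
        1.10929788, -0.08310429]), 'qvel': array([ 0.0011631 ,  0.00066727, -0.00047054, -0.00128849,  0.00047287,
        0.00039791, -0.00026097]), 'effort': array([-1.41181031e-04, -5.96461022e+01,  1.60813104e+00, -2.81190133e+01,
        1.25469381e-02,  9.60534060e-03, -2.61559939e-05]), 'ee_pos': array([0.22741763, 0.63525271, 0.40373284]), 'tcp_rot': array([ 0.26835209,  1.55408749, -0.27119145]), 'contact_force': array([-0.32654965, -0.07795729,  0.29126003]), 'ft_torque': array([-0.03425118,  0.02622412,  0.08348888]), 'grip_width': 0.08575610345074605}
scene 43.693586883091776 275.08551439993573 207.3973112496778 [-0.01746749  0.          0.          0.          0.        ] [[-0.70262872  0.43636155 -0.56205114  1.33277946]
 [ 0.71116054  0.45699966 -0.53423028  0.69328763]
 [ 0.02373963 -0.77507413 -0.6314242   1.04470563]
 [ 0.          0.          0.          1.        ]]
top 45.50148817928539 284.9019308092831 209.68762790841964 [0.0641581 0.        0.        0.        0.       ] [[ 9.41299697e-03 -9.86716249e-01  1.62180270e-01  2.44343570e-01]
 [-9.99954668e-01 -9.05566465e-03  2.94239737e-03 -8.60414614e-02]
 [-1.43466116e-03 -1.62200615e-01 -9.86756759e-01  1.61743385e+00]
 [ 0.00000000e+00  0.00000000e+00  0.00000000e+00  1.00000000e+00]]
```

View pics/scene0.png

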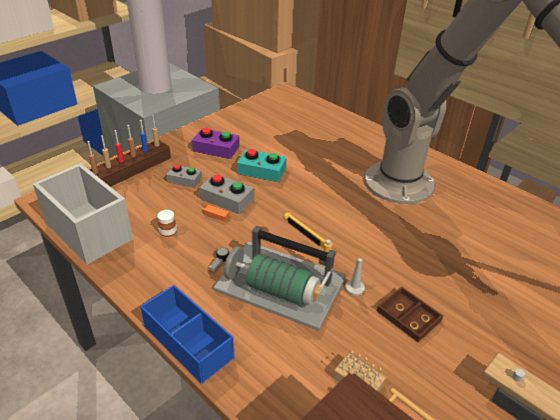

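View pics/top0.png

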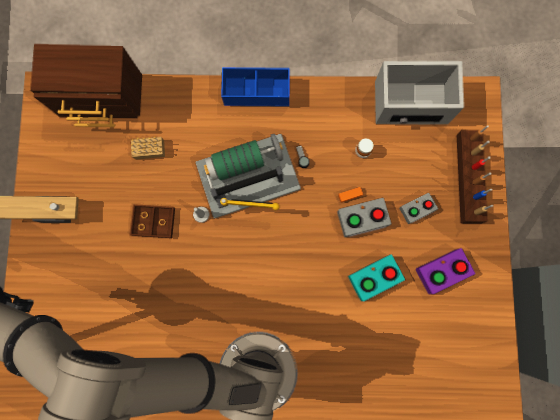

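The top view shows the spindle around (248,172), the lever with its pivot near (223,202) and ball end near (277,206). The larger grey box is at (366,217), with green at (355,220) and red at (378,214). I'll enlarge to read these off more closely.

```bash
python3 - <<'E'
import cv2
a=cv2.imread("pics/top0.png")[130:240,190:400]
cv2.imwrite("pics/topc.png",cv2.resize(a,None,fx=3.8,fy=3.8,interpolation=cv2.INTER_CUBIC))
a=cv2.imread("pics/scene0.png")[165:330,180:380]
cv2.imwrite("pics/scenec.png",cv2.resize(a,None,fx=3.6,fy=3.6,interpolation=cv2.INTER_CUBIC))
E
```

```text
(no output)
```

View pics/topc.png

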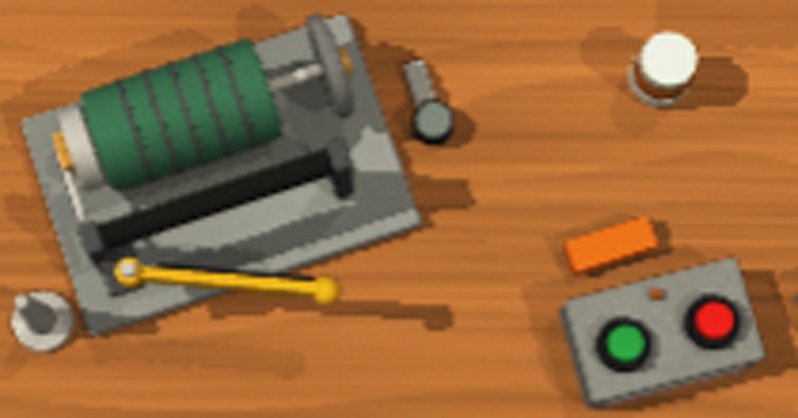

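View pics/scenec.png

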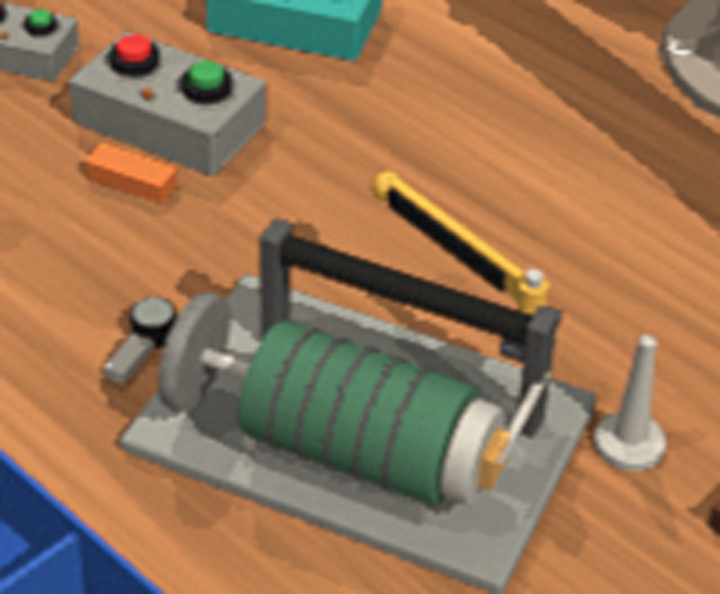

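```bash
cat > h.py <<'E'
import numpy as np,cv2
from scipy.spatial.transform import Rotation as R
def ray(d,u,v):
    f=210/np.tan(np.radians(float(d["fov_y"]))/2)
    K=np.array([[f,0,float(d["cx"])],[0,f,float(d["cy"])],[0,0,1]])
    p=cv2.undistortPoints(np.array([[[u,v]]],float),K,np.array(d["dist"],float))[0,0]
    T=d["T"];return T[:3,3],T[:3,:3]@np.array([p[0],p[1],1])
def tri(a,pa,b,pb):
    o1,d1=ray(a,*pa);o2,d2=ray(b,*pb)
    s=np.linalg.lstsq(np.c_[d1,-d2],o2-o1,rcond=None)[0]
    x=o1+s[0]*d1;y=o2+s[1]*d2
    return (x+y)/2,np.linalg.norm(x-y)
def atz(d,p,z):
    o,r=ray(d,*p);return o+r*(z-o[2])/r[2]
def dep(d,p):
    o,r=ray(d,*p);return o+r*d["depth"][int(round(p[1])),int(round(p[0]))]
E
python3 - <<'E'
from h import *
np.set_printoptions(precision=4,suppress=True)
t=np.load("pics/top0.npz");s=np.load("pics/scene0.npz")
P=dict(pivot=((223.1,200.8),(328,241.4)),ball=((275.2,205.8),(286.9,216)),green=((354.4,219.9),(237.7,185)),red=((377.6,214.1),(216.6,177.8)))
for k,(a,b) in P.items(): print(k,*tri(t,a,s,b),dep(t,a),dep(s,b))
# spindle fit: bar ends tops via colours/depth: points at height
c=lambda x,y:((x+.5)/3.8-.5+190,(y+.5)/3.8-.5+130)
for n,p in dict(plateNearRight=(418,219),plateNearLeft=(92,333),plateFarLeft=(22,120),plateFarRight=(348,14)).items(): print(n,atz(t,c(*p),.016))
for n,p in dict(boxNL=(590,405),boxNR=(764,357),boxFR=(735,259),boxFL=(563,302)).items(): print(n,atz(t,c(*p),.05))
for n,p in dict(cone=(42,320),coneTop=(30,298)).items(): print(n,atz(t,c(*p),.005 if n=="cone" else .11))
for n,p in dict(barL=(97,238),barR=(338,158)).items(): print(n,atz(t,c(*p),.121))
E
```

```text
pivot [0.5146 0.1066 0.1249] 0.002078827546417554 [0.5154 0.1059 0.1238] [0.5159 0.1088 0.127 ]
ball [ 0.5033 -0.0507  0.1085] 0.002676027237029687 [ 0.502  -0.052   0.1206] [ 0.5079 -0.0448  0.1145]
green [ 0.4674 -0.2969  0.0646] 0.005557074837284308 [ 0.4683 -0.2982  0.0711] [ 0.4717 -0.2878  0.071 ]
red [ 0.4879 -0.3713  0.0629] 0.0018794480298681923 [ 0.4878 -0.3712  0.0674] [ 0.4943 -0.3617  0.0709]
plateNearRight [ 0.5822 -0.1286  0.016 ]
plateNearLeft [0.4807 0.148  0.016 ]
plateFarLeft [0.6662 0.2142 0.016 ]
plateFarRight [ 0.7643 -0.0666  0.016 ]
boxNL [ 0.4193 -0.2706  0.05  ]
boxNR [ 0.4607 -0.4147  0.05  ]
boxFR [ 0.5431 -0.3927  0.05  ]
boxFL [ 0.5054 -0.249   0.05  ]
cone [0.4931 0.1926 0.005 ]
coneTop [0.4947 0.1847 0.11  ]
barL [0.5421 0.1311 0.121 ]
barR [ 0.6097 -0.0611  0.121 ]
```

```bash
cat >> h.py <<'E'
from rig import status,get_image
np.set_printoptions(precision=4,suppress=True)
PIV=np.array([.515,.1065]);U0=np.radians(-94.5)
def press(th,off=0.005,s=.115):
    a=U0+th;return PIV+s*np.array([np.cos(a),np.sin(a)])-off*np.array([-np.sin(a),np.cos(a)])
def go(p=None):
    st=status.read_state();M=R.from_rotvec(st["tcp_rot"]).as_matrix()
    print("t",st["time_s"],"pos",st["ee_pos"],"F",st["contact_force"],"q",st["q"],"w",st["grip_width"])
    print("axes\n",M)
    if p is not None: print("slide cm",M.T@(np.array(p)-st["ee_pos"])*100)
    return M,st
E
python3 - <<'E'
from h import *
print(press(0),press(.42))
M,st=go([press(0)[0]-.06,press(0)[1],.40])
# rotation to: x down, z = horizontal at yaw 7.5deg, sign choice nearest
for sg in(1,-1):
  for nm in "yz":
    a=np.radians(7.5);h=sg*np.array([np.cos(a),np.sin(a),0]);x=np.array([0,0,-1.])
    T=np.c_[x,np.cross(h,x),h] if nm=="z" else np.c_[x,h,np.cross(x,h)]
    print(nm,sg,R.from_matrix(M.T@T).as_rotvec())
E
```

```text
[ 0.501  -0.0078] [ 0.5488 -0.0035]
t 0.1 pos [0.2274 0.6353 0.4038] F [-0.1411 -0.7443  0.6998] q [-1.3351  0.4777  0.0223  1.5563 -0.0115  1.1093 -0.0831] w 0.0853775912921109
axes
 [[-0.0005  0.337   0.9415]
 [-0.0016  0.9415 -0.337 ]
 [-1.     -0.0016  0.0001]]
slide cm [  0.4734 -53.3425  41.7805]
y 1 [1.0961 0.001  0.0014]
z 1 [-0.4747 -0.0003  0.0016]
y -1 [-2.0455 -0.0016  0.0011]
z -1 [2.6669 0.0022 0.0004]
```

```bash
python3 -m pendant '{"slide":[[0,0,0],[0,0,0],[0,0,0],[0,0,0]],"rotation":[[-0.158,0,0],[-0.158,0,0],[-0.158,0,0],[0,0,0]],"hand":[0,0,0,0]}'; python3 - <<'E'
from h import *
go([press(0)[0]-.06,press(0)[1],.40])
E
```

```text
time_s: 0.6
ee_pos: [0.2271, 0.6347, 0.4014]
tcp_rot: [-0.117, 1.57, 0.108]
contact_force: [0.6, 0.0, 0.2]
grip_width: 0.0122
t 0.6 pos [0.2271 0.6347 0.4014] F [0.631  0.006  0.1837] q [-1.2617  0.4822 -0.0825  1.553   0.0425  1.1143  0.3605] w 0.012233771802322574
axes
 [[-0.0015 -0.1429  0.9897]
 [-0.0059  0.9897  0.1429]
 [-1.     -0.0057 -0.0024]]
slide cm [  0.4897 -66.6371  11.9882]
```

```bash
python3 -m pendant '{"slide":[[0,-5.5,1],[0,-5.5,1],[0,-5.5,1],[0,-5.5,1],[0,-5.5,1],[0,-5.5,1],[0,-5.5,1],[0,-5.5,1]],"rotation":[[0,0,0],[0,0,0],[0,0,0],[0,0,0],[0,0,0],[0,0,0],[0,0,0],[0,0,0]],"hand":[0,0,0,0,0,0,0,0]}'; python3 - <<'E'
from h import *
go([press(0)[0]-.06,press(0)[1],.40])
E
```

```text
time_s: 1.6
ee_pos: [0.3657, 0.1989, 0.4015]
tcp_rot: [-0.095, 1.572, 0.09]
contact_force: [1.2, 0.3, 0.6]
grip_width: -0.0002
t 1.6 pos [0.3657 0.1989 0.4015] F [1.2167 0.2671 0.6318] q [-0.7552  0.0442  0.1103  2.1439 -0.005   0.9584  1.0466] w -0.00024030100122789493
axes
 [[-0.0033 -0.1177  0.993 ]
 [-0.0034  0.993   0.1177]
 [-1.     -0.003  -0.0036]]
slide cm [  0.1932 -21.4116   5.0468]
```

```bash
python3 -m pendant '{"slide":[[0,-5,1.5],[0,-5,1.5],[0,-5,1],[0,-5,1],[0,-1.4,0],[0,0,0]],"rotation":[[0,0,0],[0,0,0],[0,0,0],[0,0,0],[0,0,0],[0,0,0]],"hand":[0,0,0,0,0,0]}'; python3 - <<'E'
from h import *
go([press(0)[0]-.06,press(0)[1],.275])
E
```

```text
time_s: 2.35
ee_pos: [0.4402, -0.019, 0.4027]
tcp_rot: [-0.07, 1.57, 0.07]
contact_force: [-0.5, 1.0, -0.9]
grip_width: 0.0002
t 2.35 pos [ 0.4402 -0.019   0.4027] F [-0.5218  1.0425 -0.9384] q [-0.4454  0.0794  0.37    2.1099 -0.0346  0.9588  1.6035] w 0.00018808519186450234
axes
 [[-0.0007 -0.0892  0.996 ]
 [-0.0005  0.996   0.0892]
 [-1.     -0.0004 -0.0008]]
slide cm [12.767   1.116   0.1935]
```

```bash
python3 -m pendant '{"slide":[[4,0.5,0],[4,0.5,0],[3,0,0],[1.7,0,0],[0,0,0]],"rotation":[[0.03,0,0],[0,0,0],[0,0,0],[0,0,0],[0,0,0]],"hand":[0,0,0,0,0]}'; python3 - <<'E'
from h import *
import cv2
go([press(0)[0]-.013,press(0)[1],.275])
for n in("scene","top"):
    d=get_image(n);np.savez(f"pics/{n}1.npz",**d)
    a=d["color"][:,:,::-1]
    a=a[130:280,170:400] if n=="top" else a[130:300,200:400]
    cv2.imwrite(f"pics/{n}1.png",cv2.resize(a,None,fx=3.4,fy=3.4,interpolation=cv2.INTER_CUBIC))
E
```

```text
time_s: 2.98
ee_pos: [0.439, 0.0004, 0.2726]
tcp_rot: [-0.046, 1.57, 0.053]
contact_force: [0.7, -0.4, 0.4]
grip_width: 0.0003
t 2.975 pos [0.439  0.0004 0.2726] F [ 0.7202 -0.4356  0.3985] q [-0.4195  0.297   0.3239  2.2354 -0.1664  0.6295  1.6604] w 0.00025200873342847156
axes
 [[ 0.0005 -0.0635  0.998 ]
 [ 0.0045  0.998   0.0635]
 [-1.      0.0044  0.0008]]
slide cm [-0.2409 -1.1279  4.8414]
```

View pics/scene1.png

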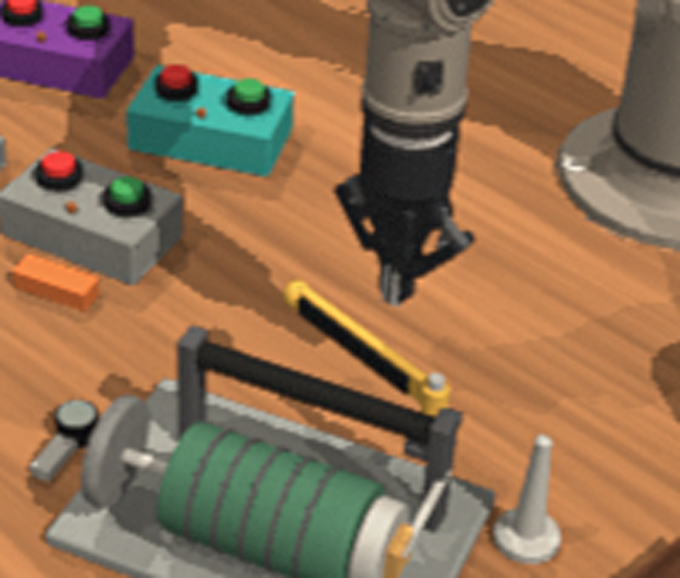

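View pics/top1.png

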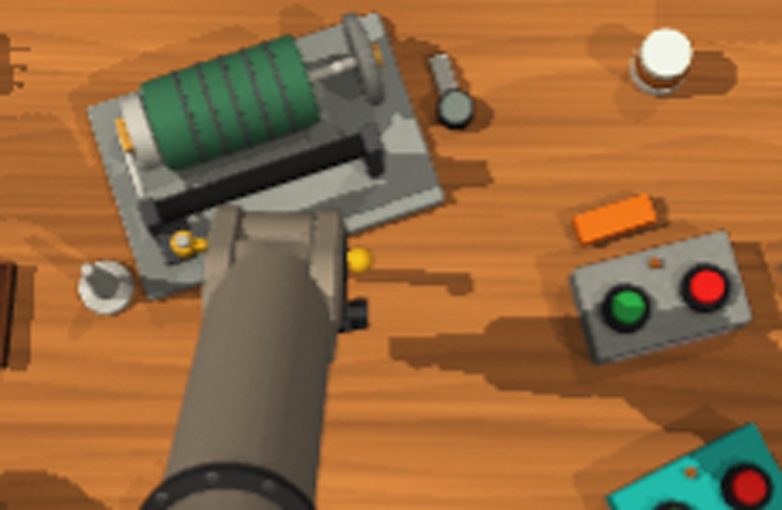

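Knuckles are clear above the lever, and the fingertips sit at the robot side of the blade. Approaching.

```bash
python3 -m pendant '{"slide":[[0.2,-0.6,1],[0.2,-0.6,1],[0,0,1],[0,0,0.5],[0,0,0.5]],"rotation":[[0.02,0,0],[0.03,0,0],[0.03,0,0],[0,0,0],[0,0,0]],"hand":[0,0,0,0,0]}'; python3 - <<'E'
from h import *
M,st=go([press(0)[0]-.011,press(0)[1],.268])
E
```

```text
time_s: 3.7
ee_pos: [0.4845, -0.0115, 0.2722]
tcp_rot: [0.023, 1.562, -0.013]
contact_force: [-0.4, -0.8, -0.1]
grip_width: -0.0002
t 3.7 pos [ 0.4845 -0.0115  0.2722] F [-0.3739 -0.7859 -0.0842] q [-0.3862  0.3638  0.341   2.1395 -0.205   0.6586  1.6435] w -0.00018629692281473646
axes
 [[ 0.0087  0.0231  0.9997]
 [ 0.0062  0.9997 -0.0231]
 [-0.9999  0.0064  0.0085]]
slide cm [0.4276 0.3853 0.5344]
```

```bash
python3 -m pendant '{"slide":[[0.5,0.2,0.2],[0.3,0.2,0.2],[0,0,0.3],[0,0,0.3]],"rotation":[[0,0,0],[0,0,0],[0,0,0],[0,0,0]],"hand":[0,0,0,0]}'; python3 - <<'E'
from h import *
M,st=go([press(0)[0]-.011,press(0)[1],.268])
E
```

```text
time_s: 4.2
ee_pos: [0.4932, -0.0075, 0.2629]
tcp_rot: [0.023, 1.569, -0.013]
contact_force: [-5.1, -0.5, 3.9]
grip_width: 0.0001
t 4.2 pos [ 0.4932 -0.0075  0.2629] F [-5.1014 -0.4843  3.8789] q [-0.3822  0.3935  0.3322  2.1234 -0.2174  0.6529  1.6475] w 7.278389639936714e-05
axes
 [[ 0.0022  0.0229  0.9997]
 [ 0.0062  0.9997 -0.0229]
 [-1.      0.0062  0.002 ]]
slide cm [-0.5114 -0.03   -0.318 ]
```

```bash
python3 -m pendant '{"slide":[[-0.1,0,0.4],[-0.1,0,0.5],[0,0,0.5],[0,0,0.5],[0,0,0.5],[0,0,0.5]],"rotation":[[0,0,0],[-0.04,0,0],[-0.04,0,0],[-0.04,0,0],[-0.04,0,0],[-0.04,0,0]],"hand":[0,0,0,0,0,0]}'; python3 - <<'E'
from h import *
M,st=go([press(.42)[0]-.010,press(.42)[1],.264])
E
```

```text
time_s: 4.95
ee_pos: [0.521, -0.0085, 0.2636]
tcp_rot: [-0.145, 1.572, 0.151]
contact_force: [-5.9, -3.2, 1.3]
grip_width: 0.0005
t 4.95 pos [ 0.521  -0.0085  0.2636] F [-5.8979 -3.1709  1.3402] q [-0.3264  0.4271  0.2782  2.0545 -0.186   0.6894  1.8322] w 0.0004586700021218052
axes
 [[-0.0064 -0.1873  0.9823]
 [ 0.0034  0.9823  0.1874]
 [-1.      0.0046 -0.0056]]
slide cm [-0.0537  0.1572  1.8433]
```

```bash
python3 -m pendant '{"slide":[[0,0.1,0.4],[0,0.1,0.4],[0,0,0.3]],"rotation":[[-0.04,0,0],[-0.04,0,0],[-0.04,0,0]],"hand":[0,0,0]}'; python3 - <<'E'
from h import *
M,st=go([press(.42)[0]-.010,press(.42)[1],.264])
E
```

```text
time_s: 5.32
ee_pos: [0.5314, -0.0076, 0.2636]
tcp_rot: [-0.245, 1.566, 0.247]
contact_force: [-6.0, -0.5, 2.6]
grip_width: 0.0001
t 5.325 pos [ 0.5314 -0.0076  0.2636] F [-6.0341 -0.5145  2.624 ] q [-0.3014  0.4391  0.2483  2.0282 -0.1633  0.7018  1.9343] w 0.00014843352786132958
axes
 [[-0.009  -0.3082  0.9513]
 [-0.0002  0.9513  0.3082]
 [-1.      0.0026 -0.0086]]
slide cm [-0.0505  0.1619  0.8328]
```

Yaw now matches the stop orientation (18°). Small steps from here, watching force.

```bash
python3 -m pendant '{"slide":[[0,0,0.3],[0,0,0.2]],"rotation":[[0,0,0],[0,0,0]],"hand":[0,0]}'; python3 -m pendant '{"slide":[[0,0,0.2]],"rotation":[[0,0,0]],"hand":[0]}'
```

```text
time_s: 5.58
ee_pos: [0.5359, -0.0067, 0.2636]
tcp_rot: [-0.247, 1.568, 0.25]
contact_force: [-5.7, -0.9, 3.1]
grip_width: 0.0001
time_s: 5.7
ee_pos: [0.5375, -0.0063, 0.2636]
tcp_rot: [-0.248, 1.57, 0.251]
contact_force: [-6.6, -1.0, 3.4]
grip_width: -0.0
```

```bash
python3 -m pendant '{"slide":[[0,0,0.15]],"rotation":[[0,0,0]],"hand":[0]}'
```

```text
time_s: 5.82
ee_pos: [0.5387, -0.006, 0.2636]
tcp_rot: [-0.249, 1.571, 0.253]
contact_force: [-7.6, -0.8, 3.1]
grip_width: 0.0
```

```bash
python3 -m pendant '{"slide":[[0,0,0.15]],"rotation":[[0,0,0]],"hand":[0]}';python3 -m pendant '{"slide":[[0,0,0.15]],"rotation":[[0,0,0]],"hand":[0]}'
```

```text
time_s: 5.95
ee_pos: [0.5398, -0.0058, 0.2636]
tcp_rot: [-0.25, 1.573, 0.254]
contact_force: [-7.8, -1.0, 2.6]
grip_width: 0.0001
time_s: 6.08
ee_pos: [0.5408, -0.0056, 0.2636]
tcp_rot: [-0.251, 1.575, 0.255]
contact_force: [-7.2, -1.3, 2.6]
grip_width: -0.0004
```

```bash
for i in 1; do python3 -m pendant '{"slide":[[0,0,0.15]],"rotation":[[0,0,0]],"hand":[0]}';done;python3 -m pendant '{"slide":[[0,0,0.15]],"rotation":[[0,0,0]],"hand":[0]}'
```

```text
time_s: 6.2
ee_pos: [0.5415, -0.0055, 0.2635]
tcp_rot: [-0.252, 1.578, 0.257]
contact_force: [-10.9, -0.6, 5.5]
grip_width: -0.0002
time_s: 6.32
ee_pos: [0.542, -0.0055, 0.2636]
tcp_rot: [-0.253, 1.581, 0.258]
contact_force: [-11.0, -0.8, 6.7]
grip_width: 0.0001
```

```bash
python3 -m pendant '{"slide":[[0,0,0.2]],"rotation":[[0,0,0]],"hand":[0]}';python3 -m pendant '{"slide":[[0,0,0.2]],"rotation":[[0,0,0]],"hand":[0]}'; python3 - <<'E'
from h import *
import cv2
for n in("scene","top"):
    d=get_image(n);np.savez(f"pics/{n}2.npz",**d)
    a=d["color"][:,:,::-1]
    a=a[150:240,190:310] if n=="top" else a[190:310,230:380]
    cv2.imwrite(f"pics/{n}2.png",cv2.resize(a,None,fx=5,fy=5,interpolation=cv2.INTER_CUBIC))
go()
E
```

```text
time_s: 6.45
ee_pos: [0.5427, -0.0055, 0.2636]
tcp_rot: [-0.253, 1.586, 0.26]
contact_force: [-13.3, -1.8, 7.8]
grip_width: -0.0002
time_s: 6.58
ee_pos: [0.5434, -0.0054, 0.2636]
tcp_rot: [-0.254, 1.59, 0.261]
contact_force: [-11.5, -2.3, 9.4]
grip_width: 0.0005
t 6.675 pos [ 0.5434 -0.0054  0.2636] F [-11.9206  -2.9226   8.0557] q [-0.2977  0.4606  0.2451  1.991  -0.1622  0.7436  1.9438] w 2.091255882199718e-05
axes
 [[-0.0348 -0.3207  0.9465]
 [-0.0012  0.9471  0.3209]
 [-0.9994  0.01   -0.0333]]
```

View pics/scene2.png

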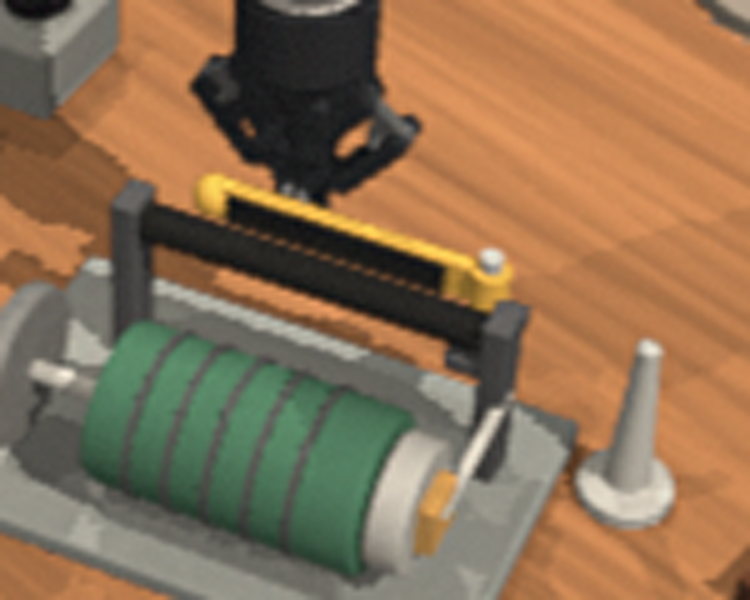

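View pics/top2.png

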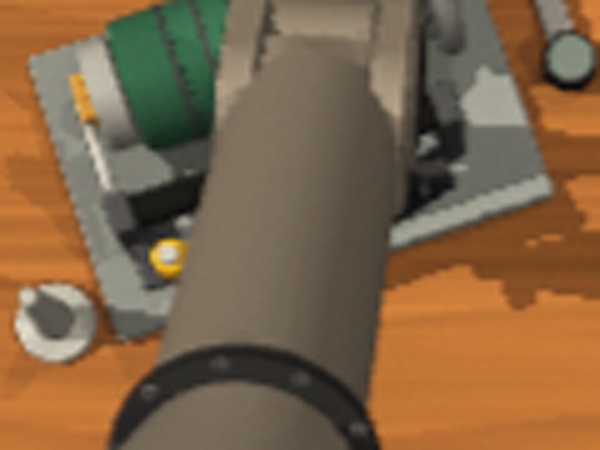

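```bash
python3 - <<'E'
from h import *
s=np.load("pics/scene2.npz");s0=np.load("pics/scene0.npz")
a=atz(s,(327.6,241.5),.125);b=atz(s,(271.8,228.6),.110);c=atz(s0,(286.9,216),.110)
f=lambda b:np.arctan2(*(b-a)[1::-1])
print(a,b,c,f(b),f(c),f(b)-f(c))
E
python3 -m pendant '{"slide":[[0,0,0.1],[0,0,0.05],[0,0,0]],"rotation":[[0,0,0],[0,0,0],[0,0,0]],"hand":[0,0,0]}'
```

```text
[0.5152 0.107  0.125 ] [ 0.5714 -0.0401  0.11  ] [ 0.5039 -0.0484  0.11  ] -1.2054725958399448 -1.6429615446629902 0.43748894882304534
time_s: 7.05
ee_pos: [0.5432, -0.0058, 0.2637]
tcp_rot: [-0.257, 1.596, 0.265]
contact_force: [-6.9, -0.1, 2.1]
grip_width: 0.0002
```

```bash
python3 -m pendant '{"slide":[[0,0,0.1],[0,0,0.1],[0,0,0.1],[0,0,0.1]],"rotation":[[0,-0.01,0],[0,-0.01,0],[0,-0.01,0],[0,-0.01,0]],"hand":[0,0,0,0]}'; python3 - <<'E'
from h import *
go()
E
```

```text
time_s: 7.55
ee_pos: [0.5416, -0.0073, 0.2634]
tcp_rot: [-0.252, 1.575, 0.275]
contact_force: [-12.7, -1.5, 9.0]
grip_width: 0.0001
t 7.55 pos [ 0.5416 -0.0073  0.2634] F [-12.7154  -1.4854   8.9694] q [-0.2845  0.455   0.2352  1.999  -0.1732  0.7275  1.9653] w 0.00011593423212719066
axes
 [[-0.0223 -0.3283  0.9443]
 [ 0.0107  0.9444  0.3286]
 [-0.9997  0.0174 -0.0175]]
```

Steady at about 13–15 N on the stop. Holding it.

```bash
python3 -m pendant '{"slide":[[0,0.05,0.12],[0,0.05,0.12],[0,0,0.12],[0,0,0.12],[0,0,0.12],[0,0,0.12],[0,0,0.12],[0,0,0.12]],"rotation":[[0,-0.005,0],[0,-0.005,0],[0,-0.005,0],[0,-0.005,0],[0,-0.005,0],[0,-0.005,0],[0,-0.005,0],[0,-0.005,0]],"hand":[0,0,0,0,0,0,0,0]}'
```

```text
time_s: 8.55
ee_pos: [0.5408, -0.009, 0.2633]
tcp_rot: [-0.25, 1.567, 0.288]
contact_force: [-10.7, -2.0, 7.5]
grip_width: -0.0002
```

```bash
python3 -m pendant '{"slide":[[0,0,0.12],[0,0,0.12],[0,0,0.12],[0,0,0.12],[0,0,0.12],[0,0,0.12]],"rotation":[[0,-0.005,0],[0,-0.005,0],[0,-0.005,0],[0,-0.005,0],[0,-0.005,0],[0,-0.005,0]],"hand":[0,0,0,0,0,0]}'; python3 - <<'E'
from h import *
go()
d=get_image("scene");np.savez("pics/scene3.npz",**d)
cv2.imwrite("pics/scene3.png",cv2.resize(d["color"][190:310,230:380,::-1],None,fx=5,fy=5,interpolation=cv2.INTER_CUBIC))
E
```

```text
time_s: 9.3
ee_pos: [0.5404, -0.0105, 0.2631]
tcp_rot: [-0.248, 1.561, 0.299]
contact_force: [-11.3, -2.6, 7.4]
grip_width: -0.0002
t 9.3 pos [ 0.5404 -0.0105  0.2631] F [-11.3268  -2.6108   7.3567] q [-0.2605  0.4511  0.2183  2.0041 -0.1921  0.7165  2.0019] w -0.0001674426100132263
axes
 [[-0.0134 -0.3405  0.9401]
 [ 0.0304  0.9396  0.3408]
 [-0.9994  0.0331 -0.0022]]
```

View pics/scene3.png

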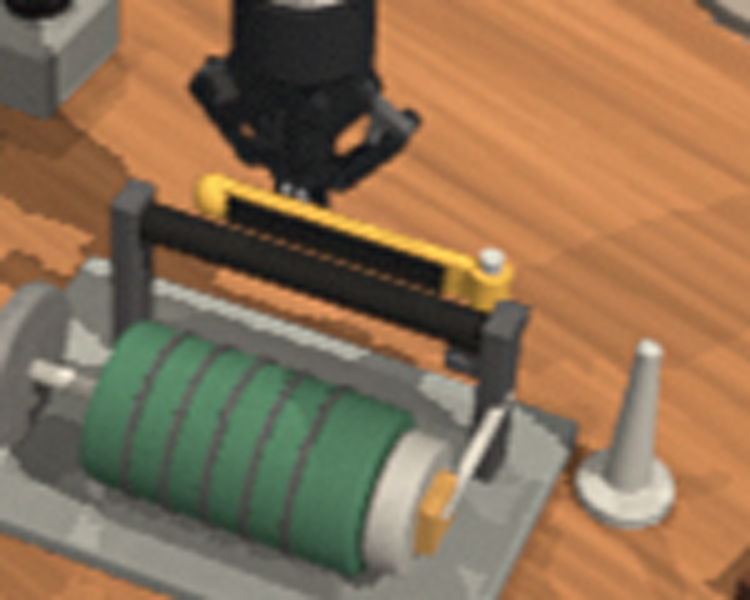

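```bash
python3 -m pendant '{"slide":[[0,0.08,-0.2],[0,0.08,-0.3],[0,0.08,-0.3],[0,0.08,-0.3],[0,0.08,-0.3],[0,0.05,-0.3],[0,0.05,-0.3],[0,0.05,-0.3]],"rotation":[[0.02,0,0],[0.025,0,0],[0.025,0,0],[0.025,0,0],[0.025,0,0],[0.025,0,0],[0.025,0,0],[0.025,0,0]],"hand":[0,0,0,0,0,0,0,0]}'
```

```text
time_s: 10.35
ee_pos: [0.5143, -0.0132, 0.2632]
tcp_rot: [-0.099, 1.588, 0.149]
contact_force: [-6.2, 0.8, 0.1]
grip_width: 0.0
```

```bash
python3 -m pendant '{"slide":[[0,0.05,-0.3],[0,0.05,-0.3],[0,0.05,-0.3],[0,0.05,-0.3],[0,0,-0.3],[0,0,-0.3],[0,0,-0.3],[0,0,-0.3]],"rotation":[[0.025,0,0],[0.025,0,0],[0.025,0,0],[0.025,0,0],[0.025,0,0],[0.025,0,0],[0.025,0,0],[0.025,0,0]],"hand":[0,0,0,0,0,0,0,0]}'; python3 - <<'E'
from h import *
go()
E
```

```text
time_s: 11.35
ee_pos: [0.4909, -0.0117, 0.2646]
tcp_rot: [0.062, 1.59, -0.014]
contact_force: [0.9, -0.7, 0.1]
grip_width: 0.0005
t 11.35 pos [ 0.4909 -0.0117  0.2646] F [ 0.8811 -0.7405  0.087 ] q [-0.357   0.3911  0.3215  2.1193 -0.2444  0.6814  1.6582] w 0.0004924284458635823
axes
 [[-0.019   0.0483  0.9987]
 [ 0.0312  0.9984 -0.0477]
 [-0.9993  0.0303 -0.0204]]
```

```bash
python3 -m pendant '{"slide":[[0,0,-1.2],[0,0,-2],[0,0,-2],[-4,0,0],[-4,0,0],[0,0,0]],"rotation":[[0,0,0.01],[0,-0.02,0.01],[0,0,0.01],[0,0,0],[0,0,0],[0,0,0]],"hand":[0,0,0,0,0,0]}'; python3 - <<'E'
from h import *
go([.468,-.298,.29])
d=get_image("scene");np.savez("pics/scene4.npz",**d)
cv2.imwrite("pics/scene4.png",cv2.resize(d["color"][165:310,180:380,::-1],None,fx=4,fy=4,interpolation=cv2.INTER_CUBIC))
d=get_image("top");np.savez("pics/top4.npz",**d)
cv2.imwrite("pics/top4.png",cv2.resize(d["color"][170:250,190:400,::-1],None,fx=3.8,fy=3.8,interpolation=cv2.INTER_CUBIC))
cv2.imwrite("pics/top4b.png",cv2.resize(d["color"][190:250,325:405,::-1],None,fx=8,fy=8,interpolation=cv2.INTER_CUBIC))
d=np.load("pics/scene4.npz")
cv2.imwrite("pics/scene4b.png",cv2.resize(d["color"][165:215,195:265,::-1],None,fx=10,fy=10,interpolation=cv2.INTER_CUBIC))
E
```

```text
time_s: 12.1
ee_pos: [0.4361, -0.0161, 0.3488]
tcp_rot: [0.089, 1.559, 0.008]
contact_force: [-0.8, 0.5, -0.2]
grip_width: 0.0002
t 12.1 pos [ 0.4361 -0.0161  0.3488] F [-0.7732  0.5061 -0.196 ] q [-0.4127  0.1511  0.3628  2.1812 -0.1587  0.8094  1.574 ] w 0.00023352586012934315
axes
 [[ 0.0126  0.0514  0.9986]
 [ 0.0619  0.9967 -0.0521]
 [-0.998   0.0625  0.0094]]
slide cm [  4.1645 -28.3049   4.5937]
```

View pics/scene4.png

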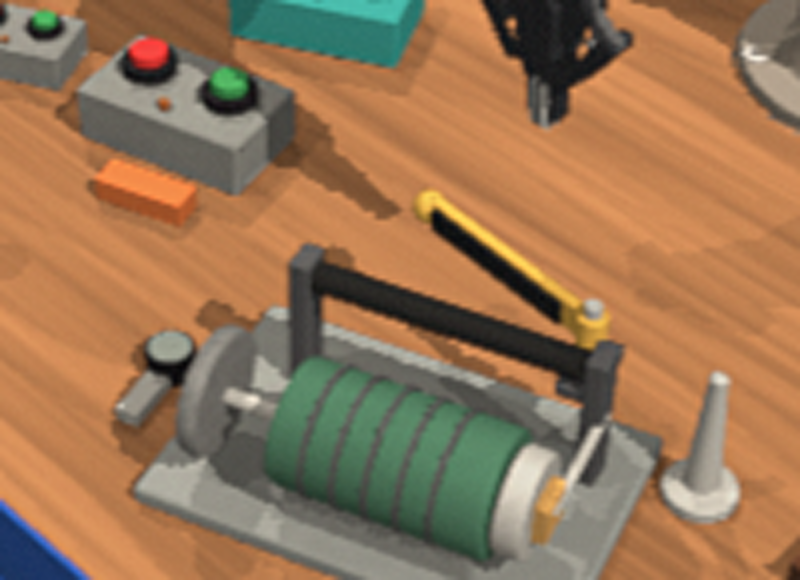

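View pics/top4b.png

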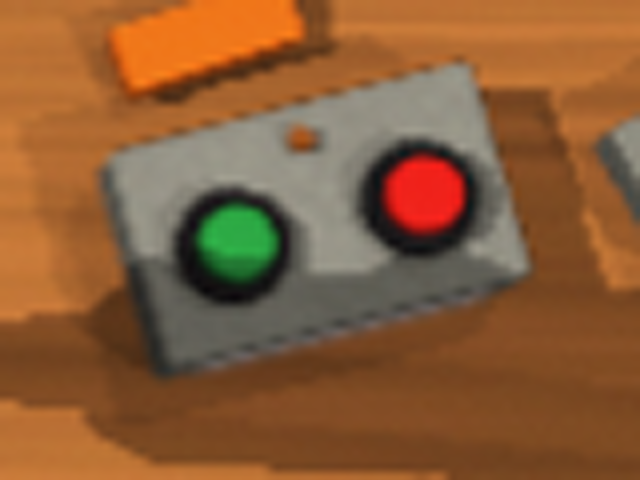

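View pics/scene4b.png

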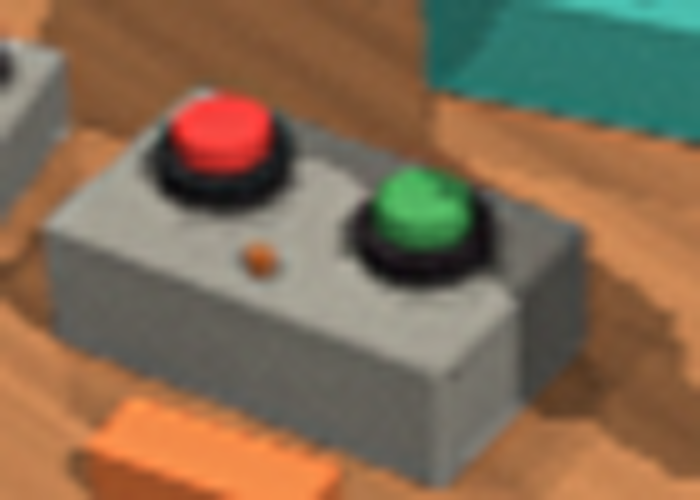

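```bash
python3 -m pendant '{"slide":[[0,-4.5,0.8],[0,-4.5,0.8],[0,-4.5,0.8],[0,-4.5,0.8],[0,-4.5,0.8],[0,-4.5,0.8],[0,-1,0],[0,0,0]],"rotation":[[0,0.01,-0.03],[0,0,-0.03],[0,0,0],[0,0,0],[0,0,0],[0,0,0],[0,0,0],[0,0,0]],"hand":[0,0,0,0,0,0,0,0]}'; python3 - <<'E'
from h import *
t=np.load("pics/top4.npz");s=np.load("pics/scene4.npz")
print(tri(t,(354.3,219.6),s,(237.1,184.1)),atz(t,(354.3,219.6),.068),atz(s,(237.1,184.1),.068))
M,st=go()
tip=st["ee_pos"]+.173*M[:,0]
print("tip",tip,"cm",M.T@(np.array([.467,-.2975,.085])-tip)*100)
E
```

```text
time_s: 13.2
ee_pos: [0.4679, -0.3034, 0.3308]
tcp_rot: [0.038, 1.591, -0.034]
contact_force: [0.1, -0.5, -0.2]
grip_width: -0.0
(array([ 0.4684, -0.2969,  0.0684]), np.float64(0.0035039876850624764)) [ 0.4696 -0.2983  0.068 ] [ 0.4673 -0.2956  0.068 ]
t 13.2 pos [ 0.4679 -0.3034  0.3308] F [ 0.1336 -0.4718 -0.2385] q [ 0.0761  0.4052  0.4912  1.9302 -0.2326  0.8824  2.2111] w -3.6986268024450874e-05
axes
 [[-0.0203  0.0455  0.9988]
 [ 0.0026  0.999  -0.0455]
 [-0.9998  0.0017 -0.0204]]
tip [ 0.4643 -0.3029  0.1578] cm [7.2763 0.5405 0.3902]
```

```bash
python3 -m pendant '{"slide":[[1,0.5,0.1],[2.5,0.1,0],[2.5,0,0],[0,0,0]],"rotation":[[0,-0.02,0],[0,0,0],[0,0,0],[0,0,0]],"hand":[0,0,0,0]}'; python3 - <<'E'
from h import *
M,st=go()
tip=st["ee_pos"]+.173*M[:,0]
print("tip",tip,"cm",M.T@(np.array([.467,-.2975,.068])-tip)*100)
d=get_image("scene")
cv2.imwrite("pics/scene5.png",cv2.resize(d["color"][100:240,180:320,::-1],None,fx=4,fy=4,interpolation=cv2.INTER_CUBIC))
E
```

```text
time_s: 13.7
ee_pos: [0.4692, -0.2901, 0.2672]
tcp_rot: [0.036, 1.573, -0.025]
contact_force: [0.3, 0.2, 0.3]
grip_width: 0.0001
t 13.7 pos [ 0.4692 -0.2901  0.2672] F [0.3146 0.2286 0.3137] q [ 0.1024  0.4835  0.4363  1.9899 -0.3044  0.7364  2.2563] w 5.413391733059659e-05
axes
 [[-0.0025  0.0383  0.9993]
 [ 0.007   0.9992 -0.0383]
 [-1.      0.0069 -0.0027]]
tip [ 0.4687 -0.2889  0.0942] cm [ 2.6165 -0.8808 -0.1324]
```

View pics/scene5.png

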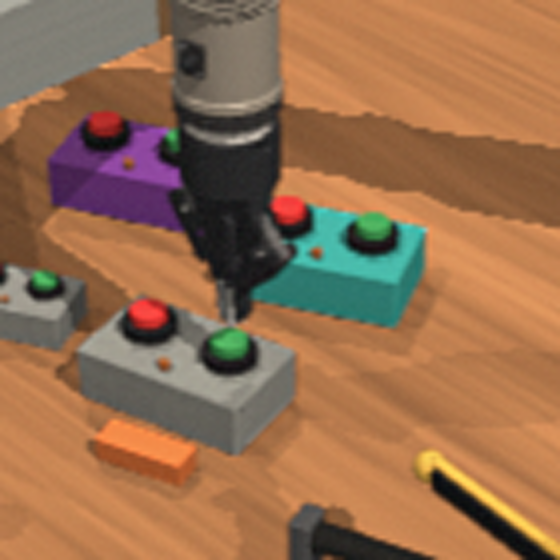

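```bash
python3 -m pendant '{"slide":[[0,-0.9,-0.1],[0.5,0,0],[0.6,0,0],[0,0,0]],"rotation":[[0,0,0],[0,0,0],[0,0,0],[0,0,0]],"hand":[0,0,0,0]}'; python3 - <<'E'
from h import *
M,st=go()
tip=st["ee_pos"]+.173*M[:,0]
print("tip",tip,"cm",M.T@(np.array([.467,-.2975,.068])-tip)*100)
d=get_image("scene")
cv2.imwrite("pics/scene6.png",cv2.resize(d["color"][150:220,180:280,::-1],None,fx=7,fy=7,interpolation=cv2.INTER_CUBIC))
E
```

```text
time_s: 14.25
ee_pos: [0.469, -0.3, 0.259]
tcp_rot: [0.033, 1.567, -0.026]
contact_force: [-0.3, -0.9, -0.2]
grip_width: -0.0001
t 14.25 pos [ 0.469 -0.3    0.259] F [-0.3133 -0.8758 -0.234 ] q [ 0.1272  0.5016  0.4277  1.9841 -0.3167  0.7194  2.2821] w -0.00010397962544928893
axes
 [[ 0.0032  0.0377  0.9993]
 [ 0.0049  0.9993 -0.0377]
 [-1.      0.005   0.0031]]
tip [ 0.4696 -0.2991  0.086 ] cm [ 1.8034  0.1423 -0.2701]
```

View pics/scene6.png

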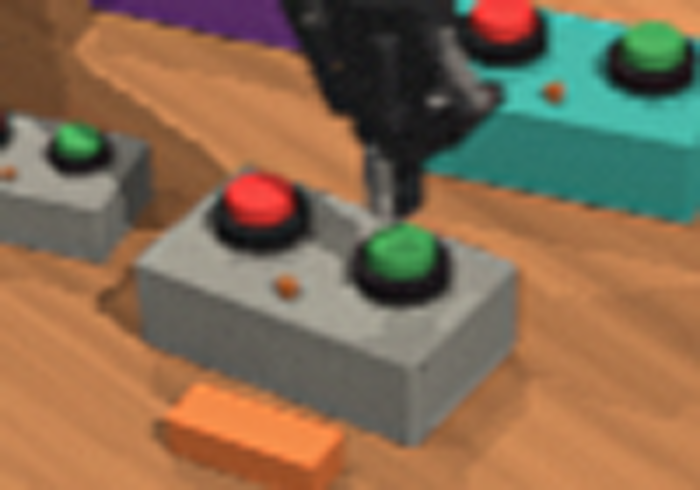

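```bash
python3 -m pendant '{"slide":[[0.7,0.1,-0.2],[0.6,0,0],[0.3,0,0]],"rotation":[[0,0,0],[0,0,0],[0,0,0]],"hand":[0,0,0]}'; python3 -m pendant '{"slide":[[0.3,0,0]],"rotation":[[0,0,0]],"hand":[0]}'
```

```text
time_s: 14.68
ee_pos: [0.4673, -0.2988, 0.2425]
tcp_rot: [0.033, 1.566, -0.026]
contact_force: [0.1, -0.9, 3.5]
grip_width: -0.0001
time_s: 14.8
ee_pos: [0.4673, -0.2989, 0.2395]
tcp_rot: [0.033, 1.566, -0.026]
contact_force: [-2.0, 1.0, 5.2]
grip_width: 0.0003
```

```bash
python3 -m pendant '{"slide":[[0.2,0,0]],"rotation":[[0,0,0]],"hand":[0]}'; python3 -m pendant '{"slide":[[0.2,0,0]],"rotation":[[0,0,0]],"hand":[0]}'
```

```text
time_s: 14.92
ee_pos: [0.4674, -0.2992, 0.239]
tcp_rot: [0.034, 1.566, -0.025]
contact_force: [-8.6, 5.8, 34.3]
grip_width: 0.0001
time_s: 15.05
ee_pos: [0.4673, -0.2995, 0.2391]
tcp_rot: [0.036, 1.566, -0.024]
contact_force: [-8.7, 5.4, 30.5]
grip_width: 0.0001
```

Button bottomed (5 N, then rigid). Quick look, then release.

```bash
python3 - <<'E'
from h import *
d=get_image("scene")
cv2.imwrite("pics/scene7.png",cv2.resize(d["color"][150:220,180:280,::-1],None,fx=7,fy=7,interpolation=cv2.INTER_CUBIC))
E
python3 -m pendant '{"slide":[[-0.3,0,0],[-0.6,0,0],[-1.5,0,0],[-3,0,0],[-4,0,-1],[-4,0,-1],[0,0,0]],"rotation":[[0,0,0],[0,0,0],[0,0,0],[0,0,0],[0,0,0],[0,0,0],[0,0,0]],"hand":[0,0,0,0,0,0,0]}'
python3 - <<'E'
from h import *
d=get_image("scene");s=d
cv2.imwrite("pics/scene8.png",cv2.resize(d["color"][130:400,150:450,::-1],None,fx=2.2,fy=2.2,interpolation=cv2.INTER_CUBIC))
d=get_image("top")
cv2.imwrite("pics/top8.png",d["color"][:,:,::-1])
go()
E
```

```text
time_s: 15.98
ee_pos: [0.446, -0.3001, 0.3798]
tcp_rot: [0.036, 1.565, -0.025]
contact_force: [-0.1, -0.2, -0.4]
grip_width: -0.0
t 16.075 pos [ 0.446  -0.2989  0.3768] F [-0.3147  0.0139  0.5603] q [ 0.0547  0.3045  0.5162  1.9416 -0.1939  0.9458  2.1988] w 1.9578194901499167e-05
axes
 [[ 0.0014  0.0378  0.9993]
 [ 0.0089  0.9992 -0.0378]
 [-1.      0.009   0.0011]]
```

View pics/scene7.png

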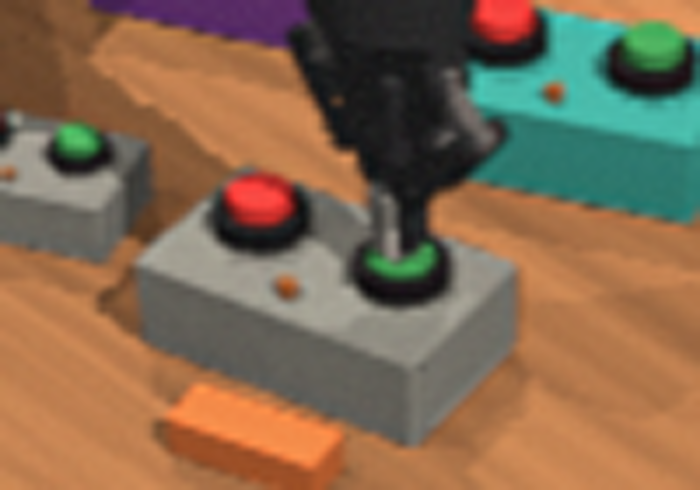

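View pics/scene8.png

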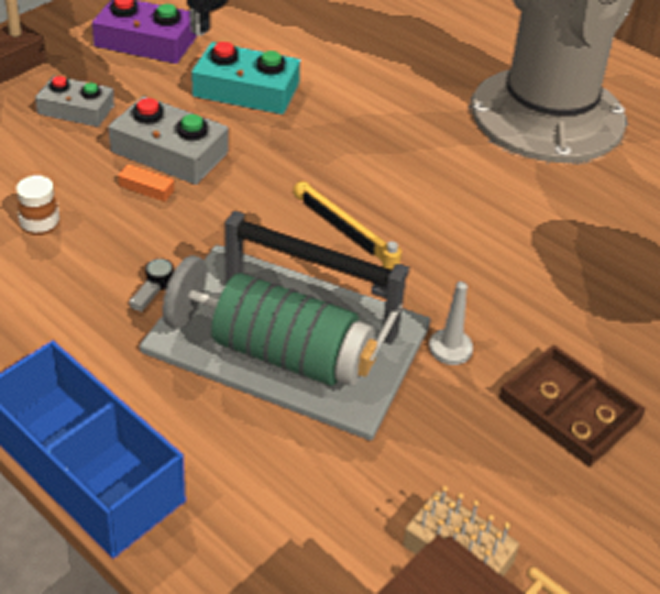

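View pics/top8.png

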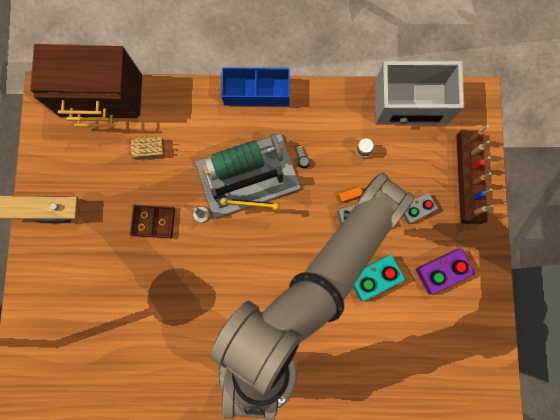

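The button was flush with its collar when pressed and has come back up. The lever is out, nothing else has moved, and the arm is clear, so I'm handing in.

```bash
python3 - <<'E'
from rig import ctrl
print(ctrl.job_done())
E
```

```text
the job is handed in; nothing more can be done
None
```

I checked the brake and logged it with the green button. I handed the job in about 16 s into the 56 s allowed; no verdict is reported.

- **Lever push:** I pushed the lever in with the sides of the closed fingers until it came up firm. It was held there for about 2.5 s at roughly 12–15 N in the readings, with one dip to about 7 N. The angle measured from the picture was 0.437 rad against the nominal 0.42, a difference within my pixel-reading error.
- **Release:** I eased the lever out over about 2 s. Contact force fell to zero, and the later pictures show the lever back in its starting place.
- **Green button:** I pressed it with the closed fingertips. It took about 5 N, then went rigid at the bottom, with a short peak of about 34 N on the fingers. A picture shows it flush with its collar, and it came back up on release.
- **Last pictures:** Before hand-in the lever was out, the buttons were up, the loose things looked unmoved, and the arm was clear with about zero force.

**Disagreements and limits:** The two cameras differed by 2–5 mm. I settled the final contact positions by force. The top camera's view of the lever and box was partly blocked by the arm, so the "unmoved" check there rests on the scene camera.

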